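# Swing the keyboard shelf home and set the parcel on its place

### The job

The keyboard shelf under the riser has been left swung out over the parcel place. Push its free left end so that it swings about its hinge until it is fully home under the riser, then set the small brown carton flat on the bench, the same way up as it lies, squarely inside the four yellow tape corners and let go. Leave the other things on the bench as they are.

Things in the scene. Friction and masses are not known exactly. Their poses are not given: they have to be found in the camera images.
- riser: riser that carries the screen: plywood board 250 (x) x 580 (y) x 18 mm on four 18 mm steel legs; fixed. Origin on the bench under the board's centre, -x is its front, z up. Board underside 145 mm above the bench, its front edge at x = -125 mm; front legs at x = -95, y = +-260 mm. Screen, label roll and pen pot stand on its rear half
- kb_shelf (a joint): swing of the keyboard shelf (rad): 0 = home against rubber buffers, grows as its free end (riser's +y end) swings out frontwards, at most 0.6. Vertical axis on the riser's right front leg (x -95, y -260 mm). Stays where left; about 1 N at the pad moves it. Steel tray 160 x 455 mm with keyboard; upright front rail 16 to 52 mm above the bench; at home 20 mm behind the board's front edge: lean the tool
- push_pad (a point): centre of the black rubber push pad on the front of the shelf's front rail, near the free end: 80 mm wide, 24 mm high, 34 mm above the bench, 425 mm from the hinge axis along the rail and 13 mm in front of it. x: square into the rail (pushing direction); y: along the rail, away from the hinge; z up
- parcel_place: the parcel place: four flat corners of yellow tape on the bench in front of the riser, inner size 128 (x) x 78 (y) mm; fixed. Origin at its centre on the bench; axes as the riser's, x is its long side
- carton: small closed brown carton 55 (x) x 105 (y) x 35 (z) mm, about 0.15 kg, white label on a side; origin at the centre of its underside, z up. Take it across the 55 mm width
- mug: orange mug, 81 mm wide, 101 mm tall; origin at its underside; bystander
- mouse: black computer mouse 110 x 61 x 40 mm; origin at its underside; bystander
- shoe: blue-green child's shoe 207 x 75 x 97 mm; origin at its underside; bystander
Mind the look-alikes: they are no part of the job. Of the things that look like the carton, the largest one is meant.

How it is judged:
On the way:
1. the keyboard shelf is swung home under the riser (value of joint kb_shelf below 0.03 rad), for 0.2 s.
At the end, for the whole second after the job is handed in: the keyboard shelf is within 0.03 rad of home, and the carton stands flat on the bench, the same way up as at the start and at rest, its centre within 20 mm of the parcel place's centre and its long side within 0.17 rad of the place's long side (value of joint kb_shelf below 0.03 rad and horizontal distance between carton and parcel_place below 0.02 m and angle between the y axis of carton and the x axis of parcel_place, either way round below 0.17 rad and height (world z) of carton below 0.006 m and angle between carton's own z axis and vertical below 0.1 rad and linear speed of carton below 0.02 m/s); the robot touches nothing.
It fails at once if a bystander (mug, mouse, shoe) is shifted by more than 40 mm (distance of any of mug, mouse, shoe from where it was at the start of the episode above 0.04 m).
It also fails if it takes over 54 s, if anything falls off the work surface, if the arm or the gripper's body presses on something with over 40 N, if the wrist force passes 120 N, or if a joint passes its speed limit or range.

### The arm

A 6-joint arm with a two-finger parallel gripper is mounted at the origin on the work surface; the furniture and walls round the work are solid. World frame = base frame: x ahead of the robot, y to its left, z up, the work surface at z = 0. Lengths are in m, angles in rad, forces in N, time in s.
With the tool pointing down it reaches from about 0.25 to 0.8 m from the base axis. Payload 3.9 kg.
Tool frame: the origin (TCP) lies on the mounting face of the last link; the fingertips stand 173 mm ahead of it and the grasp point (between the pads) lies 155 mm ahead of it; z points along the fingers, y is the line along which they close (so a half turn about z gives the same grasp; the last joint's range is limited). The gripper opens to 85 mm and grips with 20 to 120 N. Pads are 22 mm wide; open, the fingers measure 114 mm over their backs; the gripper's body (76 mm by 85 mm) begins 54 mm behind the grasp point. The pads swing forward as they close: fully open they stand 13 mm farther back than shut.
Start: joints at [-1.121, 0.26, -0.138, 1.173, 0, 1.571], TCP at [0.228, -0.473, 0.405] pointing down, gripper open.
Joint ranges: [-2.78, 2.78], [-0.83, 1.72], [-1.28, 1.37], [-1.9, 2.12], [-1.57, 1.48], [-3.14, 3.14]. Speed limits (rad/s): [2.57, 2.57, 3.14, 3.14, 3.14, 3.14].

### API

Orientations are given as a unit quaternion [w, x, y, z].
In Python, from station import ctrl gives the robot as it stands. The module is installed in compiled form; this text tells all that it offers.
- The arm moves only by the shell command python3 -m inch 'ROWS' [OPENING]. ROWS is text: rows parted by semicolons, each of 6 numbers parted by spaces: the shift along the world's x, y, z in m, then the turn, a rotation vector about the world's x, y, z in degrees. In form: tx ty tz wx wy wz; .... A call has exactly 5 rows; each row shifts and turns the commanded pose from where the row before left it; what a row does not reach is not made up. A row lasts 1/8 s, in which the tool goes at most 62.5 mm and 10.7 degrees, less where a joint would pass 70% of its speed; a pose out of reach is approached as far as the arm can. A call is refused whole if a number of a shift passes 0.0625 or a number of a turn 10.7, either way. A call with a gripper value outside its range is refused whole. OPENING is the closure, from 0 (fully open) to 1 (shut), set as the call begins (- or left out, the last holds). The fingers move at their own pace and stop on an object; the grip force is fixed at half the most. Time passes only in rows, so rows that do not move let the fingers close, or fill a call up. It gives the time, the measured TCP pose, the force, the opening and the grip force at its end, in the units of the state.
- ctrl.read_state(): the state, without advancing time (a new reading comes with each control period).
- ctrl.read_camera(name): name is "side" or "top" or "wrist"; returns the picture (400x640x3 uint8, red, green, blue); there is no depth.
- ctrl.get_calibration(name): a dict with "fx", "fy", "cx", "cy" (pixels), "position" and "rotation" of the camera in the world. Camera axes: x right, y down, z forward; pixel columns grow to the right and rows downward; lengths in m; the calibration is good to about 2 mm. A picture is of the moment at which its call begins: read the wrist's pose just before it. get_calibration takes no time and is no camera call; for the wrist camera it gives the pose at the moment of the call.
- ctrl.finish_job(): hands the job in; it is judged then, once.
The state is a dict: "clock": time; "q": joint angles; "joint_velocities": joint speeds; "effort": joint torques, N m; "tcp_pos": TCP position; "orientation": TCP orientation; "wrist_force": force on the tool from outside, world axes, zero at the start; "ft_torque": the same for the moment, N m; "opening": finger opening in m; "grip_force": force on a finger pad.
Only numpy, scipy, OpenCV 4.12 (cv2) and the standard library are available. Lean on these libraries where they do the work, as an engineer would, in place of code of your own. Each camera call takes 0.05 s, during which the arm holds its last target. There are 200 camera calls.

## Working session

There is one attempt and no reset: what is moved stays moved. The work goes in short steps, Python scripts to look and compute and a shell command to move; the robot and the scene stay as the last step left them, time stands still between calls to the robot, and variables do not carry over. Pictures are saved under pics/ and viewed, at most 10 in all, crops included, and the job is handed in when it is done.

```bash
mkdir -p pics
cat > h.py <<'E'
import numpy as np,cv2
from station import ctrl
def snap(n,f):
    c=ctrl.get_calibration(n); im=ctrl.read_camera(n); cv2.imwrite('pics/'+f,im[:,:,::-1]); return im,c
def proj(c,P):
    P=np.atleast_2d(P).astype(float); p=(P-np.array(c['position']))@np.array(c['rotation'])
    return np.c_[c['fx']*p[:,0]/p[:,2]+c['cx'],c['fy']*p[:,1]/p[:,2]+c['cy']]
def back(c,uv,z):
    uv=np.atleast_2d(uv).astype(float); d=np.c_[(uv[:,0]-c['cx'])/c['fx'],(uv[:,1]-c['cy'])/c['fy'],np.ones(len(uv))]@np.array(c['rotation']).T
    o=np.array(c['position']); return o+d*((z-o[2])/d[:,2])[:,None]
E
python3 - <<'E'
from h import *
for n in ('top','side'):
    im,c=snap(n,n+'0.png'); print(n,np.round(c['position'],3),np.round(c['rotation'],3).tolist(),c['fx'])
s=ctrl.read_state(); print(s)
E
```

```text
top [0.421 0.027 1.285] [-0.038, 0.716, -0.696, 0.026] 431.02096401334666
side [-0.174  1.126  1.209] [0.118, -0.254, 0.875, -0.395] 517.8963512536399
{'clock': 0.1, 'q': array([-1.12100124e+00,  2.60637224e-01, -1.39240896e-01,  1.17268556e+00,
       -1.02291353e-05,  1.57078153e+00]), 'joint_velocities': array([ 0.00089896, -0.00127315,  0.00252331,  0.00097305,  0.0005963 ,
        0.00260095]), 'effort': array([ 1.40025859e-03, -4.06508839e+01,  2.54527205e+01,  1.00700351e-02,
        2.94641563e-05, -6.87211525e-06]), 'tcp_pos': array([ 0.22812852, -0.47251258,  0.40393763]), 'orientation': array([-8.60285091e-04,  9.74814929e-01,  2.23013616e-01, -2.02045294e-04]), 'wrist_force': array([ 0.1605473 ,  0.25683982, -0.4173935 ]), 'ft_torque': array([ 0.07045929,  0.00969114, -0.03901745]), 'grip_force': 0.0, 'opening': 0.08557520704312947}
```

View pics/top0.png

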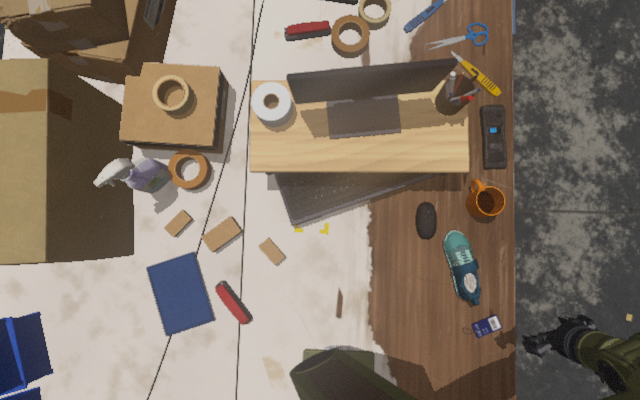

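View pics/side0.png

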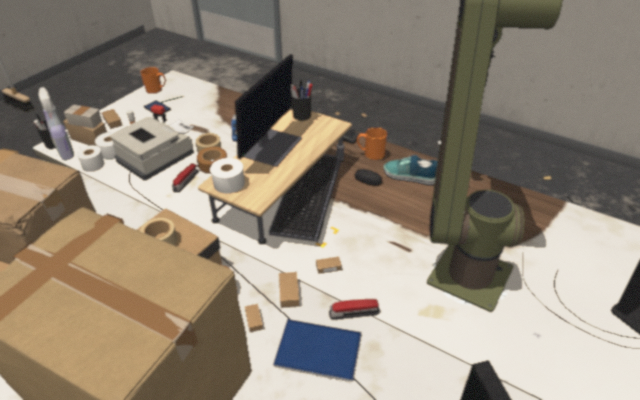

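The pictures show the riser front edge at about y=172 px (top view) and the shelf's free end at about (293,222). Two tape corners are visible at about (299,230) and (324,228). Carton look-alikes are at (178,223), (222,234) and (272,250); the middle one looks largest. I'll check it in a close crop.

```bash
python3 - <<'E'
s=open('h.py').read().replace("c=ctrl.get_calibration(n); im","c=cal(n); im").replace("def snap","""from scipy.spatial.transform import Rotation as R
def cal(n):
    c=dict(ctrl.get_calibration(n)); w,x,y,z=c['rotation']; c['rotation']=R.from_quat([x,y,z,w]).as_matrix(); return c
def snap""",1)
open('h.py','w').write(s)
E
python3 - <<'E'
from h import *
im=cv2.imread('pics/top0.png'); c=cal('top')
cv2.imwrite('pics/crop0.png',cv2.resize(im[155:275,155:345],None,fx=4,fy=4,interpolation=cv2.INTER_CUBIC))
print('board',back(c,[[250,81],[250,172],[469,173],[469,81]],.163).round(3))
print(np.c_[back(c,[[178,223],[222,234],[272,250]],.035)].round(3))
print(back(c,[[299,230],[324,228]],0).round(3))
print(back(c,[[485,203],[426,220],[462,267]],0.04).round(3))
E
```

```text
board [[ 0.837  0.258  0.163]
 [ 0.59   0.247  0.163]
 [ 0.603 -0.327  0.163]
 [ 0.85  -0.327  0.163]]
[[0.454 0.475 0.035]
 [0.426 0.345 0.035]
 [0.384 0.198 0.035]]
[[0.444 0.125 0.   ]
 [0.452 0.05  0.   ]]
[[ 0.537 -0.412  0.04 ]
 [ 0.483 -0.243  0.04 ]
 [ 0.352 -0.346  0.04 ]]
```

View pics/crop0.png

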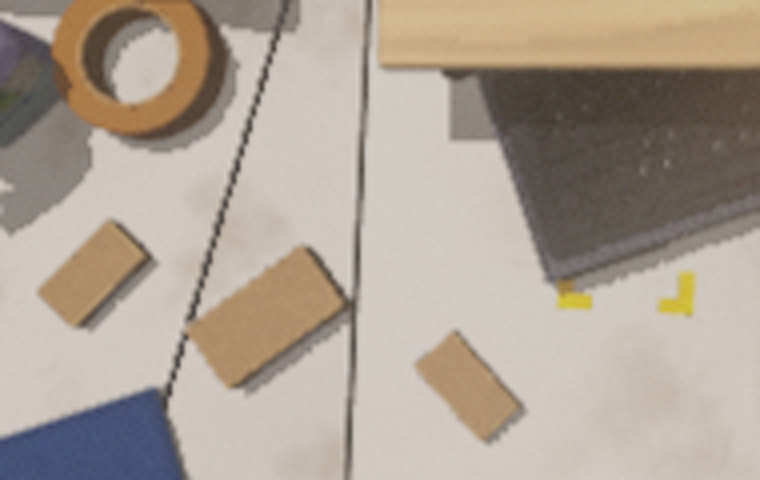

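The crop shows three cartons. The middle one, with corners at crop (187,326), (303,247), (348,303) and (235,388), is clearly the largest, so that's the one. The shelf's front-left corner is at crop (548,282). The tape's outer corners are at about (558,308) and (692,315).

Run:
```python
from h import *
c=cal('top')
K=lambda p:(np.array(p,float)+.5)/4-.5+155
q=back(c,K([[187,326],[303,247],[348,303],[235,388]]),.035)[:,:2]; ct=q.mean(0)
l=(q[1]-q[0]+q[2]-q[3])/2; w=(q[2]-q[1]+q[3]-q[0])/2
print('carton',ct.round(4),'len',np.linalg.norm(l),np.linalg.norm(w),'long dir deg',np.degrees(np.arctan2(l[1],l[0])))
for z in (0.,):print('tape outer',back(c,K([[558,308],[692,315]]),0).round(4),'inner',back(c,K([[571,296],[680,301]]),0).round(4))
yaw=.0226; ctr=np.array([.72,-.037]); Rm=np.array([[np.cos(yaw),-np.sin(yaw)],[np.sin(yaw),np.cos(yaw)]])
h=ctr+Rm@[-.095,-.26]; e=back(c,K([[548,282]]),.052)[0,:2]
print('hinge',h.round(4),'shelf end',e.round(4),np.linalg.norm(e-h))
d=e-h; print('ang of rail rel riser y (rad)',np.arctan2(-d[0],d[1])-yaw)
for th in (np.arctan2(-d[0],d[1])-yaw,0):
    a=th+yaw; y=np.array([-np.sin(a),np.cos(a)]); x=np.array([np.cos(a),np.sin(a)]); print(th,'pad',(h+.425*y-.013*x).round(4))
from scipy.spatial.transform import Rotation as R
s=ctrl.read_state();w,x,y,z=s['orientation'];print(R.from_quat([x,y,z,w]).as_matrix().round(3))
# project predicted board/legs
```

```text
carton [0.4267 0.346 ] len 0.10127868276197206 0.055053151887550306 long dir deg -52.49249938622267
tape outer [[0.4389 0.1389 0.    ]
 [0.4367 0.0391 0.    ]] inner [[0.4481 0.1295 0.    ]
 [0.4468 0.0483 0.    ]]
hinge [ 0.6309 -0.2991] shelf end [0.4566 0.1422] 0.4744390033273544
ang of rail rel riser y (rad) 0.3536869259342604
0.3536869259342604 pad [0.4626 0.0914]
0 pad [0.6083 0.1255]
[[ 0.901  0.435 -0.001]
 [ 0.435 -0.901  0.002]
 [-0.    -0.002 -1.   ]]
```

Now close the fingers and carry the tool round in front of the shelf, with the fingers' closing line along the rail.

```bash
python3 -m inch '0.005 0.037 -0.004 0 0 10.7;0.005 0.037 -0.004 0 0 10.7;0.005 0.037 -0.004 0 0 10.7;0.005 0.037 -0.004 0 0 10.7;0.005 0.037 -0.004 0 0 10.7' 1; python3 -m inch '0.005 0.037 -0.004 0 0 10.7;0.005 0.037 -0.004 0 0 10.7;0.005 0.037 -0.004 0 0 10.7;0.005 0.037 -0.004 0 0 10.7;0.005 0.037 -0.004 0 0 10.7'; python3 -m inch '0.005 0.037 -0.004 0 0 10.7;0.005 0.037 -0.004 0 0 10.7;0.005 0.037 -0.004 0 0 10.7;0.005 0.037 -0.004 0 0 10.7;0.005 0.037 -0.004 0 0 10.7'; python3 -c "
from h import *
s=ctrl.read_state();print(s['q'].round(3));w,x,y,z=s['orientation'];print(R.from_quat([x,y,z,w]).as_matrix().round(3))"
```

```text
clock: 0.72
tcp_pos: [0.2531, -0.2864, 0.3842]
orientation: [-0.0, 0.768, 0.64, 0.0]
wrist_force: [0.3, 0.2, -0.6]
opening: 0.0003
grip_force: 0.0
clock: 1.35
tcp_pos: [0.278, -0.1016, 0.3644]
orientation: [-0.0, 0.398, 0.917, 0.0]
wrist_force: [1.1, -1.0, 0.6]
opening: 0.0
grip_force: 0.0
clock: 1.98
tcp_pos: [0.303, 0.0835, 0.3445]
orientation: [0.0, -0.058, 0.998, -0.0]
wrist_force: [0.8, 0.3, 0.3]
opening: -0.0001
grip_force: 0.0
[ 0.269 -0.064 -0.676  0.959 -0.     0.153]
[[-0.993 -0.116  0.   ]
 [-0.116  0.993 -0.   ]
 [ 0.    -0.    -1.   ]]
```

```bash
python3 -m inch '0 -0.006 -0.02 1.8 -8.8 1;0 -0.006 -0.02 1.8 -8.8 1;0 -0.006 -0.02 1.8 -8.8 1;0 -0.006 -0.02 1.8 -8.8 1;0 -0.006 -0.02 1.8 -8.8 1'
cat > st.py <<'E'
from h import *
s=ctrl.read_state();w,x,y,z=s['orientation'];M=R.from_quat([x,y,z,w]).as_matrix()
print('t',round(s['clock'],2),'q',s['q'].round(3),'tip',(s['tcp_pos']+.173*M[:,2]).round(4),'z',M[:,2].round(3),'xaxis',M[:,0].round(3),'F',s['wrist_force'].round(1))
E
python3 st.py
```

```text
clock: 2.6
tcp_pos: [0.3099, 0.0536, 0.2583]
orientation: [0.361, -0.093, 0.926, 0.055]
wrist_force: [-31.4, -4.8, -11.4]
opening: -0.0002
grip_force: 0.0
t 2.6 q [ 0.134 -0.151 -1.284 -0.306  0.079 -0.035] tip [0.4237 0.0827 0.1314] z [ 0.658  0.168 -0.734] xaxis [-0.722 -0.133 -0.679] F [-31.4  -4.8 -11.4]
```

```bash
python3 -m inch '0.01 0.003 0.007 -1.2 5.5 0;0.01 0.003 0.007 -1.2 5.5 0;0.01 0.003 0.007 -1.2 5.5 0;0.01 0.003 0.007 -1.2 5.5 0;0 0 0 0 0 0'; python3 st.py
```

```text
clock: 3.22
tcp_pos: [0.3535, 0.0662, 0.2882]
orientation: [0.175, -0.095, 0.979, 0.033]
wrist_force: [-0.9, 0.0, -0.4]
opening: 0.0002
grip_force: 0.0
t 3.23 q [ 0.169 -0.067 -0.9    0.382  0.039 -0.018] tip [0.4116 0.083  0.1261] z [ 0.336  0.097 -0.937] xaxis [-0.921 -0.175 -0.348] F [-0.9  0.  -0.4]
```

```bash
python3 -m inch '0 0 -0.012 0 0 0;0 0 -0.012 0 0 0;0 0 -0.012 0 0 0;0 0 -0.012 0 0 0;0 0 0 0 0 0'; python3 st.py
```

```text
clock: 3.85
tcp_pos: [0.3496, 0.0654, 0.2378]
orientation: [0.172, -0.095, 0.98, 0.032]
wrist_force: [-0.2, -0.2, 0.5]
opening: -0.0002
grip_force: 0.0
t 3.85 q [ 0.169  0.016 -1.     0.205  0.039 -0.018] tip [0.4069 0.0821 0.0754] z [ 0.331  0.096 -0.939] xaxis [-0.923 -0.175 -0.343] F [-0.2 -0.2  0.5]
```

```bash
python3 -m inch '0 0.001 -0.012 0 0 0;0 0.001 -0.012 0 0 0;0 0 -0.012 0 0 0;0 0 -0.01 0 0 0;0 0 0 0 0 0'; python3 st.py; python3 -c "
from h import *
im,c=snap('side','side1.png'); cv2.imwrite('pics/side1c.png',cv2.resize(im[130:330,200:460,::-1],None,fx=3,fy=3))"
```

```text
clock: 4.47
tcp_pos: [0.3508, 0.0677, 0.1929]
orientation: [0.173, -0.095, 0.98, 0.032]
wrist_force: [-1.1, -0.5, -0.0]
opening: -0.0003
grip_force: 0.0
t 4.47 q [ 0.175  0.12  -1.077  0.022  0.037 -0.012] tip [0.4083 0.0843 0.0306] z [ 0.333  0.096 -0.938] xaxis [-0.922 -0.175 -0.345] F [-1.1 -0.5 -0. ]
```

View pics/side1c.png

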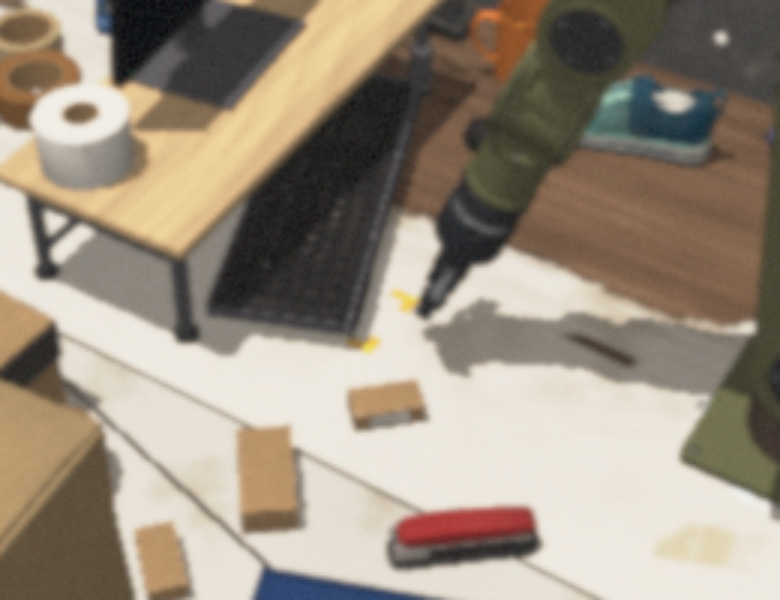

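The side view shows the closed fingertips in front of the rail near its free end, at crop (425,310). Next I push along the arc, leaning the tool more as I go.

```bash
python3 -m inch '0.0065 0.0015 -0.002 0.3 -1.2 0;0.0065 0.0015 -0.002 0.3 -1.2 0;0.0065 0.0015 -0.002 0.3 -1.2 0;0.0065 0.0015 -0.002 0.3 -1.2 0;0.0065 0.0015 -0.002 0.3 -1.2 0'; python3 st.py; python3 -m inch '0.0065 0.0015 -0.002 0.3 -1.2 0;0.0065 0.0015 -0.002 0.3 -1.2 0;0.0065 0.0015 -0.002 0.3 -1.2 0;0.0065 0.0015 -0.002 0.3 -1.2 0;0.0065 0.0015 -0.002 0.3 -1.2 0';python3 st.py
```

```text
clock: 5.15
tcp_pos: [0.3846, 0.0754, 0.184]
orientation: [0.227, -0.095, 0.968, 0.04]
wrist_force: [0.6, -0.0, 0.5]
opening: 0.0001
grip_force: 0.0
t 5.15 q [ 0.177  0.184 -1.096 -0.173  0.043 -0.007] tip [0.4593 0.0964 0.0294] z [ 0.432  0.121 -0.894] xaxis [-0.879 -0.165 -0.447] F [ 0.6 -0.   0.5]
clock: 5.78
tcp_pos: [0.4167, 0.0829, 0.1737]
orientation: [0.278, -0.094, 0.955, 0.048]
wrist_force: [-0.3, -0.3, 0.0]
opening: -0.0002
grip_force: 0.4
t 5.78 q [ 0.18   0.262 -1.116 -0.376  0.049 -0.002] tip [0.5069 0.1079 0.0282] z [ 0.521  0.144 -0.841] xaxis [-0.828 -0.152 -0.54 ] F [-0.3 -0.3  0. ]
```

```bash
python3 -m inch '0.0065 0.0015 -0.002 0.3 -1.2 0;0.0065 0.0015 -0.002 0.3 -1.2 0;0.0065 0.0015 -0.002 0.3 -1.2 0;0.0065 0.0015 -0.002 0.3 -1.2 0;0.0065 0.0015 -0.002 0.3 -1.2 0'; python3 st.py; python3 -c "
from h import *
im,c=snap('side','side2.png'); a=im[130:310,200:400,::-1]; b,c=snap('top','top2.png'); b=b[145:255,215:425,::-1]
cv2.imwrite('pics/s2c.png',np.vstack([cv2.resize(a[:150],(520,260)),cv2.resize(b,(520,300))]))"
```

```text
clock: 6.4
tcp_pos: [0.4492, 0.0903, 0.1636]
orientation: [0.328, -0.092, 0.938, 0.055]
wrist_force: [-0.8, 0.3, -1.2]
opening: -0.0002
grip_force: 0.4
t 6.4 q [ 0.182  0.351 -1.129 -0.586  0.052  0.004] tip [0.554  0.1187 0.029 ] z [ 0.606  0.165 -0.778] xaxis [-0.767 -0.137 -0.627] F [-0.8  0.3 -1.2]
```

View pics/s2c.png

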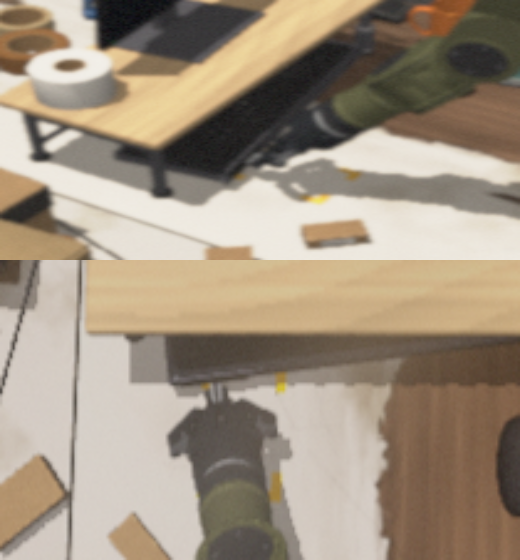

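The shelf is swinging in with the tool against its rail, so I keep pushing.

```bash
python3 -m inch '0.0065 0.0015 -0.0025 0.3 -1.2 0;0.0065 0.0015 -0.0025 0.3 -1.2 0;0.0065 0.001 -0.0025 0.3 -1.2 0;0.005 0.001 -0.0025 0.3 -1.2 0;0.004 0 -0.002 0.3 -1.2 0'; python3 st.py; python3 -m inch '0.003 0 0 0 0 0;0.003 0 0 0 0 0;0.003 0 0 0 0 0;0.002 0 0 0 0 0;0.002 0 0 0 0 0'; python3 st.py
```

```text
clock: 7.12
tcp_pos: [0.4776, 0.0953, 0.1515]
orientation: [0.378, -0.091, 0.919, 0.063]
wrist_force: [-1.4, -0.2, -0.1]
opening: 0.0001
grip_force: 0.4
t 7.12 q [ 0.179  0.453 -1.146 -0.813  0.06   0.007] tip [0.5958 0.1272 0.0293] z [ 0.683  0.184 -0.706] xaxis [-0.698 -0.119 -0.706] F [-1.4 -0.2 -0.1]
clock: 7.75
tcp_pos: [0.4888, 0.0952, 0.1507]
orientation: [0.376, -0.091, 0.92, 0.063]
wrist_force: [-11.3, -0.5, 6.9]
opening: 0.0003
grip_force: 5.5
t 7.75 q [ 0.173  0.458 -1.117 -0.785  0.065  0.003] tip [0.6066 0.1271 0.0281] z [ 0.681  0.185 -0.709] xaxis [-0.7   -0.12  -0.704] F [-11.3  -0.5   6.9]
```

```bash
python3 -m inch '0.002 0 0 0 0 0;0.001 0 0 0 0 0;0 0 0 0 0 0;0 0 0 0 0 0;0 0 0 0 0 0'; python3 st.py; python3 -c "
from h import *
b,c=snap('top','top3.png'); a,c=snap('side','side3.png')
cv2.imwrite('pics/s3c.png',np.vstack([cv2.resize(a[130:280,200:400,::-1],(520,300)),cv2.resize(b[145:255,215:425,::-1],(520,290))]))"
```

```text
clock: 8.38
tcp_pos: [0.4895, 0.095, 0.1499]
orientation: [0.374, -0.091, 0.921, 0.063]
wrist_force: [-15.3, -1.1, 8.6]
opening: -0.0001
grip_force: 7.6
t 8.38 q [ 0.172  0.459 -1.114 -0.778  0.066  0.002] tip [0.6067 0.127  0.0267] z [ 0.678  0.185 -0.712] xaxis [-0.703 -0.121 -0.701] F [-15.3  -1.1   8.6]
```

View pics/s3c.png

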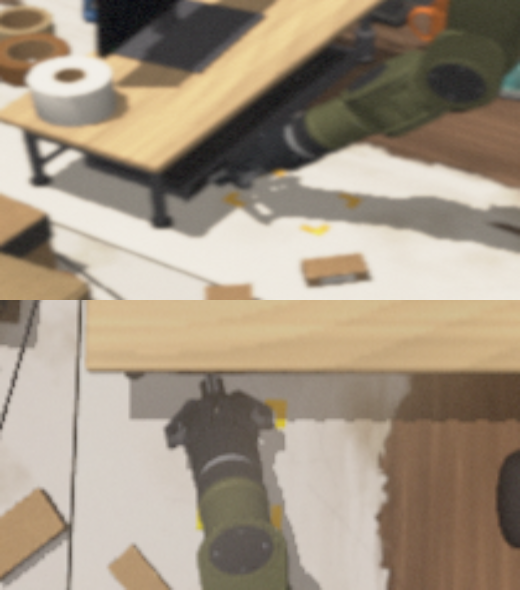

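The tip has stopped, with force rising to 15 N on the buffers, so the shelf looks home. I back out and straighten the tool up.

```bash
python3 -m inch '-0.012 -0.002 0.001 0 0 0;-0.015 -0.003 0.004 0 0 0;-0.015 -0.003 0.008 -0.5 2.3 0;-0.01 -0.002 0.015 -1 4.6 0;-0.008 0 0.02 -1.5 6 0'; python3 st.py; python3 -m inch '0 0.01 0.03 -1.6 7 0;0 0.03 0.03 -1.6 7 0;-0.01 0.04 0.03 -1.6 7 0;-0.01 0.045 0.03 -1.6 7 0;-0.01 0.045 0.02 0 0 0' 0;python3 st.py
```

```text
clock: 9.1
tcp_pos: [0.4318, 0.0848, 0.1992]
orientation: [0.267, -0.093, 0.958, 0.048]
wrist_force: [0.3, 1.0, -0.6]
opening: -0.0001
grip_force: 0.0
t 9.1 q [ 0.177  0.21  -1.031 -0.217  0.051 -0.002] tip [0.5188 0.1093 0.0517] z [ 0.503  0.142 -0.853] xaxis [-0.84  -0.152 -0.521] F [ 0.3  1.  -0.6]
clock: 9.72
tcp_pos: [0.4049, 0.2551, 0.3359]
orientation: [0.035, -0.093, 0.995, 0.018]
wrist_force: [1.4, 0.4, 0.2]
opening: 0.0853
grip_force: 0.0
t 9.72 q [ 0.562  0.19  -0.422  0.88   0.001  0.376] tip [0.4162 0.2626 0.1635] z [ 0.066  0.043 -0.997] xaxis [-0.98  -0.183 -0.072] F [1.4 0.4 0.2]
```

```bash
python3 -m inch '0 0 0 -2.46 3.78 0;0 0 0 0 0 -10.5;0 0 0 0 0 -10.5;0 0 0 0 0 -10.5;0 0 0 0 0 -10.5'; python3 -m inch '0 0 0 0 0 -10.5;0 0 0 0 0 -10.5;0 0 0 0 0 0;0 0 0 0 0 0;0 0 0 0 0 0'; python3 st.py; python3 -c "
from h import *
b,c=snap('top','top4.png'); a,c=snap('wrist','wrist4.png'); np.save('w4.npy',[c],allow_pickle=True)
cv2.imwrite('pics/s4c.png',np.vstack([cv2.resize(a[:,:,::-1],(480,300)),cv2.resize(b[150:255,200:368,::-1],(480,300),interpolation=cv2.INTER_CUBIC)]))"
```

```text
clock: 10.35
tcp_pos: [0.4041, 0.2532, 0.334]
orientation: [-0.001, 0.273, 0.962, 0.0]
wrist_force: [-0.2, -0.2, 0.3]
opening: 0.0855
grip_force: 0.0
clock: 10.98
tcp_pos: [0.4043, 0.2534, 0.3341]
orientation: [-0.001, 0.44, 0.898, 0.0]
wrist_force: [-0.2, -0.5, 0.5]
opening: 0.0854
grip_force: 0.0
t 10.97 q [ 0.559  0.223 -0.382  0.967  0.002  1.471] tip [0.404  0.2537 0.1611] z [-0.001  0.002 -1.   ] xaxis [-0.613  0.79   0.002] F [-0.2 -0.5  0.5]
```

View pics/s4c.png

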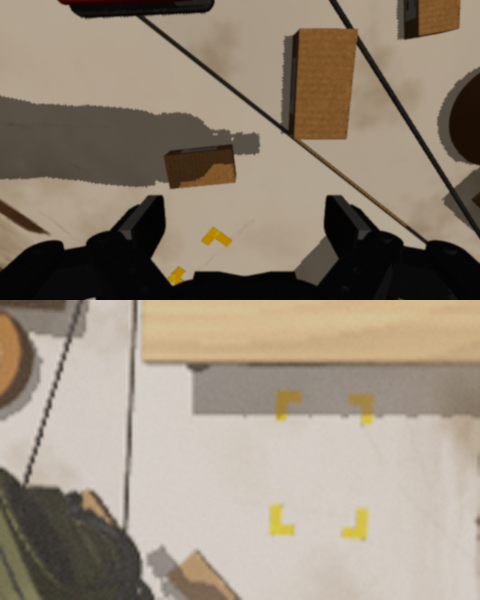

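The top view shows all four tape corners free, with outer corners at crop (277,391), (373,395), (270,535) and (367,539), and the shelf no longer shows past the board edge. The wrist view shows the carton's top face at (298,29) to (347,139), nearly square to the tool.

Run:
```python
from h import *
t=cal('top'); w=np.load('w4.npy',allow_pickle=True)[0]
o=(np.array([[277,391],[373,395],[367,539],[270,535]],float)-[0,300])/2.857+[200,150]-.3
P=back(t,o,0)[:,:2]; print('place',P.mean(0).round(4),P.round(3).tolist())
v=P[0]+P[1]-P[2]-P[3]; print('yaw',np.degrees(np.arctan2(v[1],v[0])))
v=P[0]+P[3]-P[1]-P[2]; print('yaw from y',np.degrees(np.arctan2(-v[0],v[1])))
q=back(w,np.array([[298,29],[357,29],[347,139],[294,138]])*4/3,.035)[:,:2]; print('carton',q.mean(0).round(4),q.round(3).tolist())
l=q[0]+q[1]-q[2]-q[3];ww=q[1]+q[2]-q[0]-q[3]
print(np.linalg.norm(l)/2,np.linalg.norm(ww)/2,np.degrees(np.arctan2(l[1],l[0])),np.degrees(np.arctan2(ww[1],ww[0])))
```

```text
place [0.513  0.0871] [[0.589, 0.137], [0.588, 0.035], [0.437, 0.037], [0.438, 0.139]]
yaw -0.7537842789998163
yaw from y -0.7653192279244037
carton [0.4251 0.3493] [[0.372, 0.373], [0.415, 0.406], [0.479, 0.325], [0.435, 0.293]]
0.1030636351274989 0.05439317456062592 128.45190322652508 37.20258815801698
```

```bash
python3 -m inch '0.0055 0.024 -0.01 0 0 0;0.0055 0.024 -0.015 0 0 0;0.0055 0.024 -0.02 0 0 0;0.005 0.0225 -0.02 0 0 0;0 0 -0.02 0 0 0'; python3 -m inch '0 0 -0.02 0 0 0;0 0 -0.02 0 0 0;0 0 -0.015 0 0 0;0 0 -0.012 0 0 0;0 0 0 0 0 0';python3 st.py
```

```text
clock: 11.7
tcp_pos: [0.4265, 0.3511, 0.2476]
orientation: [-0.001, 0.44, 0.898, 0.001]
wrist_force: [-0.0, 0.2, -0.0]
opening: 0.0852
grip_force: 0.0
clock: 12.32
tcp_pos: [0.4255, 0.348, 0.181]
orientation: [-0.001, 0.441, 0.898, -0.0]
wrist_force: [-0.2, -0.6, 0.4]
opening: 0.0854
grip_force: 0.0
t 12.32 q [ 0.685  0.491 -0.426  0.656  0.002  1.598] tip [0.425 0.348 0.008] z [-0.003  0.    -1.   ] xaxis [-0.612  0.791  0.002] F [-0.2 -0.6  0.4]
```

```bash
python3 -m inch '0 0 0 0 0 0;0 0 0 0 0 0;0 0 0 0 0 0;0 0 0 0 0 0;0 0 0 0 0 0' 1; python3 -m inch '0 0 0 0 0 0;0 0 0.01 0 0 0;0 0 0.02 0 0 0;0 0 0.02 0 0 0;0 0 0.02 0 0 0';python3 st.py
```

```text
clock: 12.95
tcp_pos: [0.4264, 0.3484, 0.1832]
orientation: [-0.0, 0.441, 0.898, 0.002]
wrist_force: [1.1, -1.0, 5.9]
opening: 0.0539
grip_force: 65.0
clock: 13.58
tcp_pos: [0.4254, 0.3476, 0.2526]
orientation: [-0.001, 0.441, 0.898, -0.0]
wrist_force: [-0.1, -0.0, -2.0]
opening: 0.0538
grip_force: 64.1
t 13.57 q [ 0.685  0.409 -0.339  0.824  0.002  1.597] tip [0.4249 0.3477 0.0796] z [-0.003  0.001 -1.   ] xaxis [-0.611  0.791  0.002] F [-0.1 -0.  -2. ]
```

The carton is held (65 N grip, 54 mm opening). I carry it to the place and turn it long side along x.

```bash
python3 -m inch '0.0146 -0.0434 0 0 0 8.7;0.0146 -0.0434 0 0 0 8.7;0.0146 -0.0434 0 0 0 8.7;0.0146 -0.0434 0 0 0 8.7;0.0146 -0.0434 0 0 0 8.7'; python3 -m inch '0.0146 -0.0434 0 0 0 8.7;0 0 -0.02 0 0 0;0 0 -0.02 0 0 0;0 0 0 0 0 0;0 0 0 0 0 0';python3 st.py; python3 -c "
from h import *
b,c=snap('top','top5.png'); a,c=snap('side','side5.png')
cv2.imwrite('pics/s5c.png',np.vstack([cv2.resize(a[130:280,200:400,::-1],(520,300)),cv2.resize(b[145:255,215:425,::-1],(520,290))]))"
```

```text
clock: 14.2
tcp_pos: [0.4987, 0.1295, 0.2521]
orientation: [-0.001, 0.074, 0.997, -0.0]
wrist_force: [0.4, -0.1, -2.2]
opening: 0.0537
grip_force: 64.1
clock: 14.82
tcp_pos: [0.5134, 0.0877, 0.2125]
orientation: [-0.001, 0.001, 1.0, -0.0]
wrist_force: [1.0, 0.7, -1.6]
opening: 0.0538
grip_force: 64.1
t 14.82 q [ 0.169  0.413 -0.462  0.698  0.     0.171] tip [0.5131 0.0876 0.0395] z [-0.002 -0.    -1.   ] xaxis [-1.     0.002  0.002] F [ 1.   0.7 -1.6]
```

View pics/s5c.png

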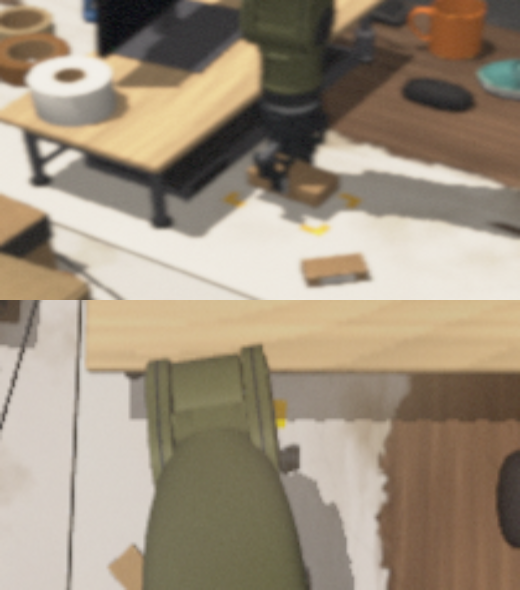

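The carton hangs level, in line with the place and just above it. Now I lower it.

```bash
python3 -m inch '0 0 -0.01 0 0 0;0 0 -0.01 0 0 0;0 0 -0.006 0 0 0;0 0 -0.003 0 0 0;0 0 0 0 0 0';python3 -m inch '0 0 -0.001 0 0 0;0 0 -0.001 0 0 0;0 0 0 0 0 0;0 0 0 0 0 0;0 0 0 0 0 0';python3 st.py
```

```text
clock: 15.55
tcp_pos: [0.513, 0.0875, 0.1833]
orientation: [-0.002, 0.001, 1.0, -0.0]
wrist_force: [-2.9, -0.3, 4.2]
opening: 0.0538
grip_force: 64.8
clock: 16.18
tcp_pos: [0.5128, 0.0874, 0.1832]
orientation: [-0.001, 0.001, 1.0, 0.0]
wrist_force: [-7.5, -2.0, 19.9]
opening: 0.0539
grip_force: 66.8
t 16.18 q [ 0.169  0.45  -0.498  0.625  0.     0.171] tip [0.5124 0.0874 0.0102] z [-0.002  0.    -1.   ] xaxis [-1.     0.002  0.002] F [-7.5 -2.  19.9]
```

```bash
python3 -m inch '0 0 0.001 0 0 0;0 0 0.0005 0 0 0;0 0 0 0 0 0;0 0 0 0 0 0;0 0 0 0 0 0';python3 -m inch '0 0 0 0 0 0;0 0 0 0 0 0;0 0 0 0 0 0;0 0 0 0 0 0;0 0 0 0 0 0' 0;python3 -m inch '0 0 0.015 0 0 0;0 0 0.03 0 0 0;0 0 0.04 0 0 0;0 0 0.04 0 0 0;0 0 0.03 0 0 0';python3 -m inch '-0.02 -0.04 0 0 0 0;-0.02 -0.05 0 0 0 0;-0.02 -0.05 0 0 0 0;-0.02 -0.05 0 0 0 0;0 -0.04 0 0 0 0'; python3 st.py; python3 -c "
from h import *
b,c=snap('top','top6.png'); a,c=snap('side','side6.png')
cv2.imwrite('pics/s6c.png',np.vstack([cv2.resize(a[130:280,200:400,::-1],(480,290)),cv2.resize(b[150:255,200:368,::-1],(480,300),interpolation=cv2.INTER_CUBIC)]))"
```

```text
clock: 16.8
tcp_pos: [0.5129, 0.0875, 0.1832]
orientation: [-0.001, 0.001, 1.0, -0.0]
wrist_force: [-2.9, -1.6, 8.8]
opening: 0.0535
grip_force: 65.4
clock: 17.42
tcp_pos: [0.5134, 0.0876, 0.1825]
orientation: [-0.001, 0.001, 1.0, -0.0]
wrist_force: [0.4, 0.2, 0.7]
opening: 0.0856
grip_force: 0.0
clock: 18.05
tcp_pos: [0.5135, 0.0876, 0.3406]
orientation: [0.0, 0.001, 1.0, 0.0]
wrist_force: [-0.1, -0.1, -0.6]
opening: 0.0853
grip_force: 0.0
clock: 18.68
tcp_pos: [0.4316, -0.1438, 0.3387]
orientation: [-0.001, 0.001, 1.0, -0.0]
wrist_force: [1.5, -0.1, 0.7]
opening: 0.0857
grip_force: 0.0
t 18.68 q [-0.321  0.183 -0.421  0.968 -0.001 -0.318] tip [ 0.4313 -0.1439  0.1657] z [-0.002 -0.    -1.   ] xaxis [-1.     0.003  0.002] F [ 1.5 -0.1  0.7]
```

View pics/s6c.png

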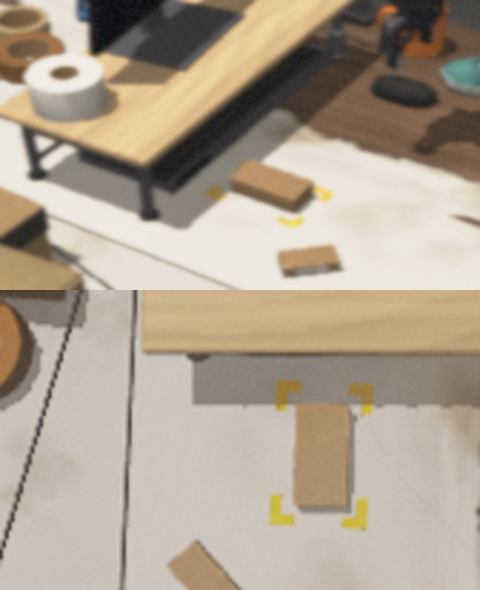

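The carton stands squarely inside the tape. A last check is whether the shelf is really home: I project the rail for several swing angles and overlay them on the side view.

Run:
```python
from h import *
c=cal('side'); im=cv2.imread('pics/side6.png'); im0=cv2.imread('pics/side0.png')
yaw=0.0; ctr=np.array([.72,-.037]); Rm=lambda a:np.array([[np.cos(a),-np.sin(a)],[np.sin(a),np.cos(a)]])
out=[]
k=5; x0,y0,x1,y1=245,150,365,235
def rail(th,z,yw): 
    h=ctr+Rm(yw)@[-.095,-.26]; p=[h+Rm(yw+th)@[-.010,s] for s in (.05,.465)]
    return proj(c,[[*q,z] for q in p])
big=cv2.resize(im[y0:y1,x0:x1],None,fx=k,fy=k,interpolation=cv2.INTER_CUBIC)
for th,col in ((0,(0,255,0)),(.05,(0,0,255))):
    p=(rail(th,.052,.01)-[x0,y0]+.5)*k; cv2.line(big,*[tuple(int(v) for v in a) for a in p],col,1)
g=(proj(c,[[*(ctr+Rm(.01)@[-.125,s]),.145] for s in (-.29,.29)])-[x0,y0]+.5)*k
cv2.line(big,*[tuple(int(v) for v in a) for a in g],(255,255,0),1)
cv2.imwrite('pics/s7.png',big)
```

```text
(no output)
```

View pics/s7.png

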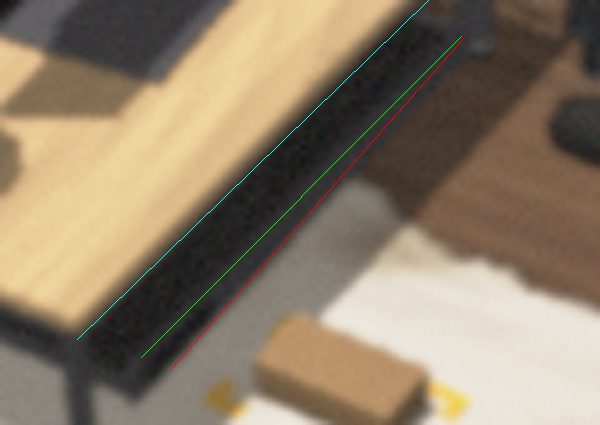

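The rail's top edge lies on the green line (0 rad), well off the red one (0.05 rad), and it runs parallel to the board edge. The shelf is home, so I hand in.

```bash
python3 -c "
from station import ctrl
print(ctrl.finish_job())"
```

```text
the job is handed in; nothing more can be done
None
```

The job is handed in at about 19 s of the 54 s allowed: the shelf is home under the riser and the brown carton sits flat and square inside the yellow tape corners, with the mug, mouse and shoe untouched; one doubt is that the elbow joint briefly read -1.284 rad against its -1.28 limit during the first lean, and no fault was reported.

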